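Screw the locking screw into a label unwinder's hub

TASK

Lock the label roll on its unwinder: take the orange-winged locking screw, stand it in the mouth of the blue hub, turn it gently backwards (anticlockwise seen from above) until it drops into the start of the thread, then run it in clockwise until its black flange sits fully home, flush on the hub, and let go. Never force the screw against the thread - work with light pressure - and leave the other things on the desk where they are.

Things in the scene. Friction and masses are not known exactly. Their poses are not given: they have to be found in the camera images.
- screw: The loose locking screw, 0.12 kg, standing upright on the desk on its nose. Origin: centre of the flange's underside, z up the screw's axis. Black flange 60 mm across, 0 to 6 mm above the origin. Stem below 28 mm across, tapering over its last 8 mm to a nose 23 mm across, 27 mm below the origin. When fully home the origin is at the hub's mouth.
- screw_wing (a point): Middle of the screw's orange wing, 30 mm above the screw's origin, same axes: the place to grip. The wing is 50 mm long along x and 24 mm wide along y, and reaches from 24 mm below this point (the flange) to 12 mm above it.
- screw_lugs (a point): On the screw's axis, 17 mm below its origin, level with the undersides of three lugs at 120 degrees (the first along +x). They stick out of the stem to 21 mm from the axis, are 5 mm wide, 4 mm thick, and sloped like the thread.
- hub_mouth (a point): Centre of the top of the fixed blue hub, 100 mm above the desk, z up. Hub 60 mm across, bore 45 mm (1.5 mm of room round the lugs). While its lugs lie on top of the thread, the screw's origin stands 9 to 16 mm above this point; dropped into the thread start, 5 to 7.5 mm; home, 0.
- thread (a point): Top of the right-handed three-start brass thread in the hub, 2 mm below the mouth, on the axis; lead 30 mm a turn. How the thread is turned is NOT given by this point's axes; it differs every time. From on top, anticlockwise: the screw rises along the thread and within 115 degrees drops 6 mm or more into the start, then a hard stop within 20 degrees more. A drop that ends above 8.2 mm is only a stop tooth.
- hub_axis (a point): On the hub's axis, 30 mm below the mouth. From the thread start, turned clockwise, the screw runs down 30 mm a turn with 2 mm of axial play until the flange meets the hub after 50 to 95 degrees; some 25 degrees more pulls it tight. Turned clockwise while on top of the thread it jams against stop teeth. Left in the thread, it stays. By luck it may drop in at once when placed.
- unwinder: The fixed label unwinder: grey base 190 x 190 x 18 mm, aluminium platter 160 mm across, white label roll 140 mm across with its top 80 mm above the desk, blue hub in its middle up to 100 mm. Origin: centre of the base's underside, at desk height.
- white_roll: bystander: small white roll lying flat, 90 mm across, 25 mm high, origin under its centre
- core: bystander: upright cardboard core, 40 mm across, 60 mm high, origin under its centre
- stapler: bystander: red and black stapler, 130 x 34 x 42 mm, long side along x, origin under its centre
- pen_cup: bystander: empty black pen cup, 76 mm across, 95 mm high, origin under its centre
- punch: bystander: grey hole punch, 100 x 60 x 44 mm, long side along x, origin under its centre
- glue: bystander: white glue bottle with red cap, 38 mm across, 85 mm high, origin under its centre
There are look-alikes about, which are no part of the job. Leave any turquoise look-alike of the screw alone.

How it is judged:
By the outcome, as a careful person would: the job done as asked, in the order asked, and still so for the second after the job is handed in, with the robot touching nothing.
It also fails if it takes over 67 s, if anything falls off the work surface, if the arm or the gripper's body presses on something with over 40 N, if the wrist force passes 120 N, or if a joint passes its speed limit or range.

ROBOT

A 6-joint arm with a two-finger parallel gripper is mounted at the origin on the work surface. World frame = base frame: x ahead of the robot, y to its left, z up, the work surface at z = 0. Lengths are in m, angles in rad, forces in N, time in s.
With the tool pointing down it reaches from about 0.225 to 0.875 m from the base axis. Payload 3.4 kg.
Tool frame: the origin (TCP) lies midway between the tips of the shut fingers; the grasp point (between the pads) lies 19 mm behind it (manip.tcp_to_grasp is the distance from the TCP to the grasp point, in m); x points along the fingers, y is the direction in which the jaws open and shut, and the axes are right-handed (so a half turn about x gives the same grasp; the last joint's range is limited). The gripper opens to 85 mm and grips with 20 to 120 N. Pads are 22 mm wide; open, the fingers measure 114 mm over their backs; the gripper's body (76 mm by 85 mm) begins 54 mm behind the grasp point. The pads swing forward as they close: fully open they stand 13 mm farther back than shut.
Start: joints at [1.212, 0.276, 1.505, -0, 1.361, -0.121], TCP at [0.135, 0.559, 0.231] pointing down, gripper open.
Joint ranges: [-2.89, 2.89], [-0.75, 2.08], [0.22, 2.7], [-1.18, 4.32], [0.11, 2.71], [-2.7, 2.7]. Speed limits (rad/s): [2.57, 2.57, 3.14, 3.14, 3.14, 3.14].

INTERFACE

Orientations are given as a unit quaternion [w, x, y, z].
In Python, from rig import readout, eyes, job, manip gives the robot as it stands. The module is installed in compiled form; this text tells all that it offers.
- The arm moves only by the tool carry_out, never from a script. Its argument "deltas" is one flat list of numbers, 7 for each row, row after row: the shift along the tool's x, y, z scaled (see below), then the turn, a rotation vector about the tool's x, y, z scaled (see below), then the opening, from -1 (shut) to 1 (fully open). In form: [dx, dy, dz, ax, ay, az, grip, dx, dy, dz, ax, ay, az, grip, ...]. A call has 1 to 10 rows; each row shifts and turns the commanded pose from where the row before left it, along the tool's axes as they then stand; what a row does not reach is not made up. The controller multiplies each number of a shift by 60 mm and each number of a turn by 4 degrees. A row lasts 1/8 s, in which the tool goes at most 62.5 mm and 10.7 degrees, less where a joint would pass 70% of its speed; a pose out of reach is approached as far as the arm can. A call with a number of a shift or a turn outside -1 to 1 is refused whole. A call with a gripper value outside its range is refused whole. The fingers move at their own pace and stop on an object; "newtons" is the grip in N (left out, the last holds). Time passes only in rows, so rows that do not move let the fingers close. It gives the time, the measured TCP pose, the force and the opening at its end, in the units of the state.
- readout.get_state(): the state, without advancing time (a new reading comes with each control period).
- eyes.get_image(name): name is "scene" or "side" or "wrist"; returns a dict with "color" (400x640x3 uint8, red, green, blue), "z_map" (400x640 float32, m along the optical axis (not along the pixel's ray), 0 where there is no reading), "mtx" (3x3 intrinsics, pixels), "origin" and "orientation" of the camera in the world. Camera axes: x right, y down, z forward; pixel columns grow to the right and rows downward; lengths in m; the calibration is good to about 2 mm. A picture is of the moment at which its call begins.
- job.sign_off(): hands the job in, once; it reports no verdict.
The state is a dict: "clock": time; "qpos": joint angles; "qd": joint speeds; "effort": joint torques, N m; "position": TCP position; "ee_rot": TCP orientation; "contact_force": force on the tool from outside, world axes, zero at the start; "moment": the same for the moment, N m; "width": finger opening in m.
Only numpy, scipy, OpenCV 4.12 (cv2) and the standard library are available. Lean on these libraries where they do the work, as an engineer would, in place of code of your own. Each camera call takes 0.05 s, during which the arm holds its last target.

## Working session

There is one attempt and no reset: what is moved stays moved. The work goes in short steps, Python scripts to look and compute and a tool call to move; the robot and the scene stay as the last step left them, time stands still between calls to the robot, and variables do not carry over. Pictures are saved under pics/ and viewed, and the job is handed in when it is done.

Besides the shell and the picture viewer there is one more tool, called as name(argument=value, ...) on one line, values as JSON. carry_out: Moves the arm, as the interface text tells. Its arguments: {"type":"object","properties":{"deltas":{"type":"array"},"newtons":{"type":"number"}},"required":["deltas"]}

```bash
mkdir -p pics; ls; cat > h.py <<'E'
import numpy as np,cv2,pickle
from rig import readout,eyes,job,manip
from scipy.spatial.transform import Rotation as R
def grab(n,tag):
    im=eyes.get_image(n); cv2.imwrite(f'pics/{tag}_{n}.png',im['color'][:,:,::-1]); pickle.dump(im,open(f'pics/{tag}_{n}.pkl','wb')); return im
def load(n,tag): return pickle.load(open(f'pics/{tag}_{n}.pkl','rb'))
def rot(q): return R.from_quat([q[1],q[2],q[3],q[0]]).as_matrix()
def cloud(im):
    K=im['mtx'];z=im['z_map'];v,u=np.indices(z.shape)
    p=np.stack([(u-K[0,2])*z/K[0,0],(v-K[1,2])*z/K[1,1],z],-1)
    o=np.array(im['orientation']); M=rot(o) if o.size==4 else o
    return p@M.T+im['origin']
def ray(im,u,v,h):
    K=im['mtx'];o=np.array(im['orientation']); M=rot(o) if o.size==4 else o
    d=M@np.array([(u-K[0,2])/K[0,0],(v-K[1,2])/K[1,1],1]);c=np.array(im['origin'])
    return c+d*(h-c[2])/d[2]
E
python3 - <<'E'
from h import *
print(readout.get_state())
print(manip.tcp_to_grasp)
for n in('scene','side','wrist'):
    im=grab(n,'a'); print(n,im['origin'],im['orientation'])
E
```

```text
pics
{'clock': 0.0, 'qpos': array([ 1.21198825e+00,  2.76599501e-01,  1.50612907e+00, -4.14311718e-06,
        1.36070643e+00, -1.20992112e-01]), 'qd': array([ 0.00157124, -0.00112227, -0.00153284,  0.00030554, -0.00205041,
       -0.00011726]), 'effort': array([ 8.31664397e-05, -4.16775620e+01, -2.45816481e+01,  6.81533652e-05,
        1.10006603e-02,  2.11638664e-06]), 'position': array([0.1352741 , 0.55831725, 0.23043877]), 'ee_rot': array([ 0.7019601 ,  0.08324925,  0.70226685, -0.08451536]), 'contact_force': array([-0.31165069,  0.18716333, -0.73799446]), 'moment': array([-0.02330655, -0.04221743,  0.02149712]), 'width': 0.08542569855536775}
0.0187
scene [1.19603001 0.4240472  0.89926305] [-0.18160955  0.45807417  0.81029897 -0.31717758]
side [ 0.21022869 -0.77208929  0.7941139 ] [-0.41784416  0.8881437  -0.16846144  0.09070707]
wrist [0.065618   0.57558287 0.37376878] [0.11237942 0.77808375 0.61182903 0.08730279]
```

View pics/a_scene.png

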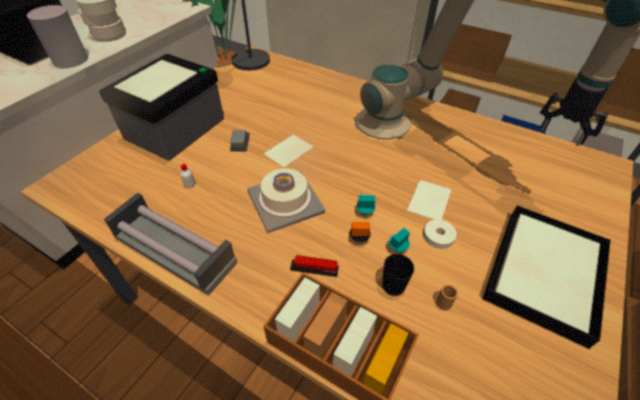

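View pics/a_side.png

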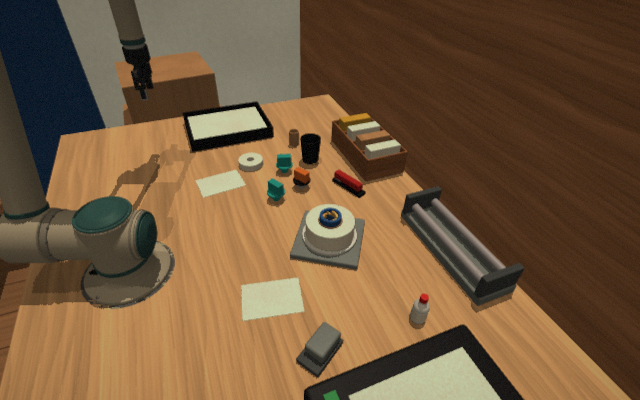

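View pics/a_wrist.png

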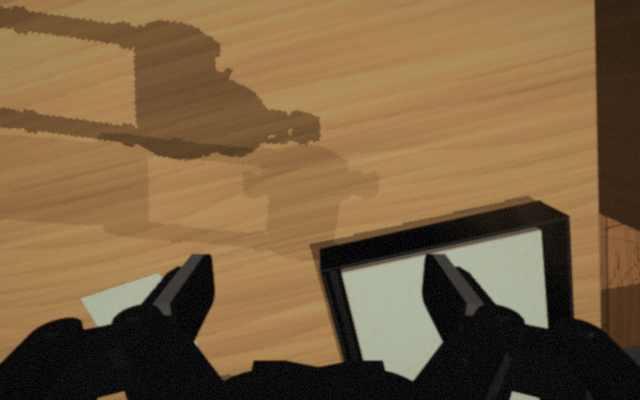

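The orange-winged screw is at scene (360,231) and side (301,177). The turquoise look-alikes are at scene (366,204) and (400,240), and side (276,190) and (285,163). The unwinder with its blue hub is at scene (284,185) and side (330,215). I choose the orange one and check it in a close crop.

```bash
python3 - <<'E'
from h import *
for n in('scene','side'):
    im=load(n,'a');c=cloud(im);hsv=cv2.cvtColor(im['color'],cv2.COLOR_RGB2HSV)
    h,s,v=hsv[...,0],hsv[...,1],hsv[...,2]
    z=c[...,2]
    box={'scene':(330,270,210,260),'side':(280,325,155,200)}[n]
    hb={'scene':(250,320,160,215),'side':(295,365,195,260)}[n]
    def sub(b,m):
        k=np.zeros(m.shape,bool);k[b[2]:b[3],b[0]:b[1]]=1;return m&k
    box={'scene':(330,385,215,250),'side':(285,320,160,195)}[n]
    o=sub(box,(h<14)&(s>190)&(v>120))
    top=sub(box,(z>.058)&(z<.08))
    for nm,m in(('orange',o),('top',top&o),('all',sub(box,(z>.02)&(z<.08))),('flange',sub(box,(v<60)))):
        p=c[m];print(n,nm,m.sum(),p.mean(0).round(4),p.min(0).round(4),p.max(0).round(4))
        q=cv2.minAreaRect((p[:,:2]*1000).astype(np.float32));print('   ',q)
    b=sub(hb,(h>95)&(h<130)&(s>100)&(v>40))
    p=c[b];print('blue',p.shape,p.mean(0).round(4),p.min(0).round(4),p.max(0).round(4),cv2.minEnclosingCircle((p[:,:2]*1000).astype(np.float32)))
    w=sub(hb,(abs(z-.08)<.004));p=c[w];print('roll',cv2.minEnclosingCircle((p[:,:2]*1000).astype(np.float32)))
    x=[max(0,box[0]-40),box[2]-40]
    cr=im['color'][130:260,240:420] if n=='scene' else im['color'][140:260,250:370]
    cv2.imwrite(f'pics/crop_{n}.png',cv2.resize(cr,None,fx=4,fy=4,interpolation=2)[:,:,::-1])
E
```

```text
scene orange 196 [0.5658 0.184  0.0613] [0.5415 0.1598 0.0395] [0.5831 0.2065 0.0728]
    ((562.9570922851562, 182.17051696777344), (22.590587615966797, 48.03159713745117), 33.12703323364258)
scene top 131 [0.564  0.1828 0.0673] [0.5415 0.1598 0.0587] [0.5831 0.2065 0.0728]
    ((563.1860961914062, 181.81961059570312), (22.590587615966797, 47.193565368652344), 33.12703323364258)
scene all 377 [0.5684 0.184  0.0513] [0.5382 0.1514 0.0254] [0.59   0.2099 0.0731]
    ((568.3773803710938, 183.3983612060547), (42.91865539550781, 56.6409797668457), 26.20357322692871)
scene flange 81 [0.5845 0.1919 0.0436] [0.5597 0.1581 0.0292] [1.196  0.424  0.8993]
    ((875.8797607421875, 313.38360595703125), (675.7326049804688, 48.53599548339844), 23.176631927490234)<stdin>:17: RuntimeWarning: Mean of empty slice.
  ret = um.true_divide(
Traceback (most recent call last):
ValueError: zero-size array to reduction operation minimum which has no identity
```

```bash
sleep 0
python3 - <<'E'
from h import *
for n in('scene','side'):
    im=load(n,'a');c=cloud(im);hsv=cv2.cvtColor(im['color'],cv2.COLOR_RGB2HSV)
    h,s,v=hsv[...,0].astype(int),hsv[...,1],hsv[...,2]
    z=c[...,2]; ok=im['z_map']>0
    hb={'scene':(245,325,160,230),'side':(290,370,195,265)}[n]
    box={'scene':(330,385,215,250),'side':(285,320,160,195)}[n]
    def sub(b,m):
        k=np.zeros(m.shape,bool);k[b[2]:b[3],b[0]:b[1]]=1;return m&k&ok
    o=sub(box,(h<14)&(s>190)&(v>120)); 
    p=c[o&(z>.06)];q=cv2.minAreaRect((p[:,:2]*1000).astype(np.float32));print(n,'wingtop',len(p),p.mean(0),q,np.median(p[:,2]))
    t=np.linspace(0,np.pi,180,False)
    e=np.stack([np.cos(t),np.sin(t)]); pr=p[:,:2]@e; print('long dir',np.degrees(t[np.ptp(pr,axis=0).argmax()]))
    w=sub(hb,(abs(z-.08)<.005));p=c[w];print('roll',len(p),cv2.minEnclosingCircle((p[:,:2]*1000).astype(np.float32)),np.median(p[:,2]))
    w=sub(hb,(z>.092)&(z<.108));p=c[w];print('hubtop',len(p),cv2.minEnclosingCircle((p[:,:2]*1000).astype(np.float32)),np.median(p[:,2]))
    w=sub(hb,(z>.015)&(z<.12));p=c[w];print('base',cv2.minAreaRect((p[:,:2]*1000).astype(np.float32)))
    d=sub((200,450,100,300),(abs(z)<.01));print('desk z',np.median(z[d]))
    cr=im['color'][140:260,240:420] if n=='scene' else im['color'][140:260,250:370]
    cv2.imwrite(f'pics/crop_{n}.png',cv2.resize(cr,None,fx=4,fy=4,interpolation=2)[:,:,::-1])
    # turquoise
    tq=sub((250,430,140,260),(h>80)&(h<95)&(s>120)&(z<.09)&(z>.055));p=c[tq];print('turq',[ (k.round(3)) for k in cv2.kmeans(p[:,:2].astype(np.float32),2,None,(3,20,1e-4),5,2)[2]])
E
```

```text
scene wingtop 125 [0.5638985  0.18248333 0.06767788] ((563.0173950195312, 181.70950317382812), (22.187618255615234, 47.193565368652344), 33.12703323364258) 0.06828962890643608
long dir 149.0
roll 955 ((548.2994384765625, -85.13423919677734), 71.05036163330078) 0.0800590045235604
hubtop 188 ((548.5709838867188, -86.60643005371094), 31.65264892578125) 0.09815468023365881
base ((549.8038330078125, -84.27259826660156), (194.0606689453125, 189.47142028808594), 55.69150924682617)
desk z -0.0002508934179629163
turq [array([0.463, 0.151], dtype=float32), array([0.539, 0.289], dtype=float32)]
side wingtop 61 [0.55497258 0.17545988 0.06869525] ((555.2776489257812, 177.17852783203125), (20.59412956237793, 46.23112869262695), 30.175987243652344) 0.06872044772647479
long dir 142.0
roll 1058 ((543.9454956054688, -86.35980987548828), 71.6735610961914) 0.08071986062858721
hubtop 223 ((544.9525146484375, -87.66507720947266), 31.566091537475586) 0.09888608137656218
base ((543.840087890625, -88.26188659667969), (192.5985870361328, 189.40606689453125), 55.903533935546875)
desk z 0.0004580417210190979
turq [array([0.452, 0.14 ], dtype=float32), array([0.534, 0.283], dtype=float32)]
```

View pics/crop_scene.png

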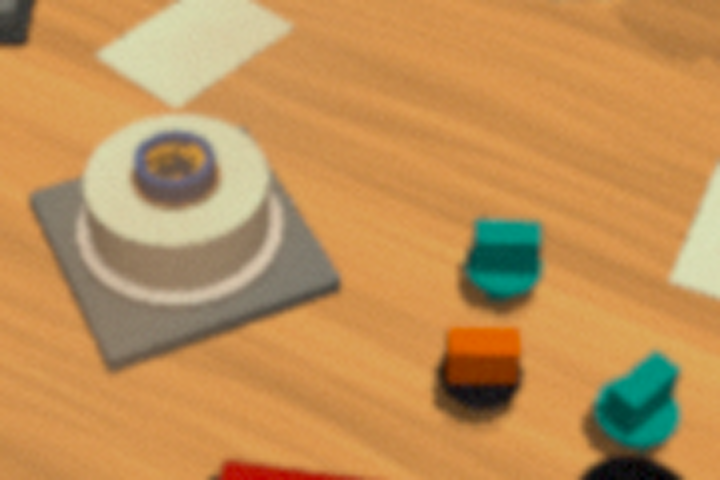

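View pics/crop_side.png

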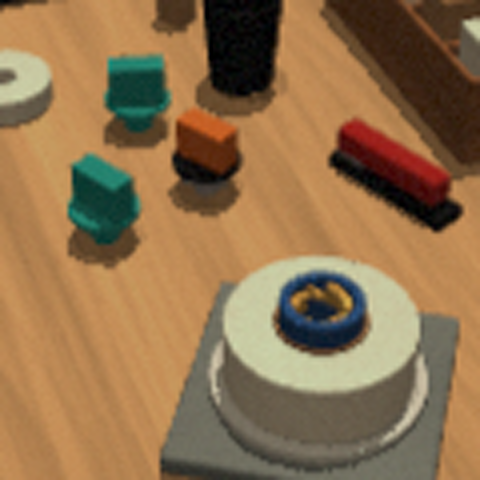

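```bash
python3 - <<'E'
from h import *
s=readout.get_state();M=rot(s['ee_rot']);print(M.round(3))
y=M[:,1];print('yaw y',np.degrees(np.arctan2(y[1],y[0])),'q1,q6',np.degrees(s['qpos'][[0,5]]))
im=load('wrist','a');W=rot(im['orientation']);print('cam in tool',M.T@(im['origin']-s['position']),'\n',(M.T@W).round(3),im['mtx'])
for t in (32,):
  for tgt in [(0.559,0.179),(0.5465,-0.087)]: print(np.array(tgt)-s['position'][:2], M.T@np.array([*(np.array(tgt)-s['position'][:2]),0]))
E
```

```text
[[-0.001  0.236  0.972]
 [-0.001  0.972 -0.236]
 [-1.    -0.001 -0.   ]]
yaw y 76.37692611768657 q1,q6 [69.44449821 -6.93280041]
cam in tool [-1.43111230e-01  2.91131136e-05 -7.17695714e-02] 
 [[ 0.    -0.282  0.959]
 [ 1.    -0.    -0.   ]
 [ 0.001  0.959  0.282]] [[353.68192543   0.         317.8691862 ]
 [  0.         353.68192543 194.62216213]
 [  0.           0.           1.        ]]
[ 0.42371168 -0.37946774] [ 2.67520826e-04 -2.68993332e-01  5.01168507e-01]
[ 0.41121168 -0.64546774] [ 0.00061345 -0.53045368  0.55167216]
```

carry_out(deltas=[0, -0.45, 0.835, 0, 0, 0, 1, 0, -0.45, 0.835, 0, 0, 0, 1, 0, -0.45, 0.835, 0, 0, 0, 1, 0, -0.45, 0.835, 0, 0, 0, 1, 0, -0.45, 0.835, 0, 0, 0, 1, 0, -0.45, 0.835, 0, 0, 0, 0.4, 0, -0.45, 0.835, 0, 0, 0, 0.4, 0, -0.45, 0.835, 0, 0, 0, 0.4, 0, -0.45, 0.835, 0, 0, 0, 0.4, 0, -0.43, 0.835, 0, 0, 0, 0.4])

```text
clock: 1.4
position: [0.5601, 0.1781, 0.2311]
ee_rot: [0.702, 0.084, 0.702, -0.084]
contact_force: [1.0, -0.0, -0.1]
width: 0.0599
```

carry_out(deltas=[0, 0, 0, 1, 0, 0, 0.4, 0, 0, 0, 1, 0, 0, 0.4, 0, 0, 0, 1, 0, 0, 0.4, 0, 0, 0, 1, 0, 0, 0.4, 0, 0, 0, 1, 0, 0, 0.4, 0, 0, 0, 1, 0, 0, 0.4, 0, 0, 0, 1, 0, 0, 0.4, 0, 0, 0, 1, 0, 0, 0.4, 0, 0, 0, 1, 0, 0, 0.4, 0, 0, 0, 1, 0, 0, 0.4])

```text
clock: 2.65
position: [0.5588, 0.1795, 0.2309]
ee_rot: [0.63, 0.32, 0.631, -0.32]
contact_force: [0.4, 0.9, 0.9]
width: 0.0594
```

carry_out(deltas=[0, 0, 0, 1, 0, 0, 0.4, 0, 0, 0, 0, 0, 0, 0.4])

```text
clock: 2.9
position: [0.5588, 0.1796, 0.231]
ee_rot: [0.62, 0.34, 0.62, -0.341]
contact_force: [-0.3, 0.3, 0.1]
width: 0.0596
```

```bash
python3 - <<'E'
from h import *
s=readout.get_state();print(s);M=rot(s['ee_rot']);y=M[:,1];print('yaw y',np.degrees(np.arctan2(y[1],y[0])))
im=grab('wrist','b')
c=cloud(im);hsv=cv2.cvtColor(im['color'],cv2.COLOR_RGB2HSV);h,ss,v=[hsv[...,i].astype(int) for i in range(3)]
o=(h<14)&(ss>190)&(v>120)&(c[...,2]>.06)&(c[...,2]<.08)&(im['z_map']>0)
p=c[o];print(len(p),p.mean(0),cv2.minAreaRect((p[:,:2]*1000).astype(np.float32)))
E
```

```text
{'clock': 2.9, 'qpos': array([ 1.92309657e-01,  2.94521839e-01,  1.47893465e+00,  8.80522872e-05,
        1.36882618e+00, -3.73574593e-01]), 'qd': array([-0.00077547,  0.00011839, -0.00132168, -0.0002202 , -0.00150065,
       -0.01674001]), 'effort': array([ 7.19542186e-04, -4.28752077e+01, -2.46870643e+01,  7.77239311e-04,
        3.50306647e-03,  1.41392844e-01]), 'position': array([0.55884919, 0.17955229, 0.23096476]), 'ee_rot': array([ 0.61950012,  0.34040081,  0.61991398, -0.34066632]), 'contact_force': array([-0.26287006,  0.26554709,  0.11911769]), 'moment': array([ 0.02590845, -0.00509641,  0.00761005]), 'width': 0.059642084304805755}
yaw y 32.421771295326835
522 [0.55850158 0.17613483 0.06928467] ((556.8064575195312, 180.01414489746094), (23.605037689208984, 48.960418701171875), 30.23358726501465)
```

View pics/b_wrist.png

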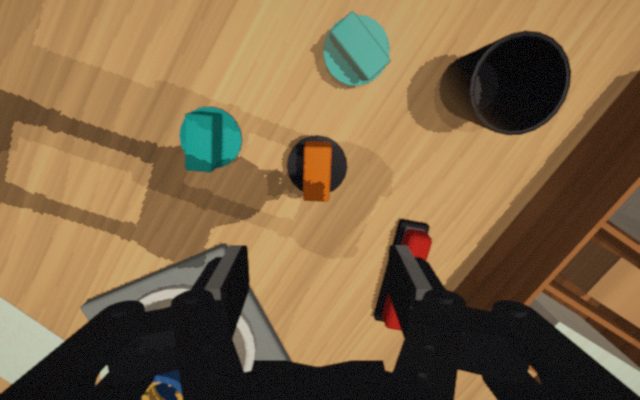

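The wrist view shows the orange wing at (317,170) on its black flange, separate from both turquoise ones. The tool is over it and the wing's yaw and size agree with the description. Descending.

carry_out(deltas=[0.8, 0, 0, 0.4, 0, 0, 0.4, 0.8, 0, 0, 0, 0, 0, 0.4, 0.7, 0, 0, 0, 0, 0, 0.4, 0.5, 0, 0, 0, 0, 0, 0.4, 0.3, 0, 0, 0, 0, 0, 0.4, 0.13, 0, 0, 0, 0, 0, 0.4, 0, 0, 0, 0, 0, 0, 0.4], newtons=40)

```text
clock: 3.82
position: [0.559, 0.1796, 0.0373]
ee_rot: [0.615, 0.349, 0.615, -0.349]
contact_force: [0.2, -0.8, -0.5]
width: 0.0599
```

```bash
python3 - <<'E'
from h import *
grab('wrist','c');grab('side','c');im=load('side','c')
cv2.imwrite('pics/c_sc.png',cv2.resize(im['color'][110:230,230:380],None,fx=5,fy=5)[:,:,::-1])
E
```

```text
(no output)
```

View pics/c_wrist.png

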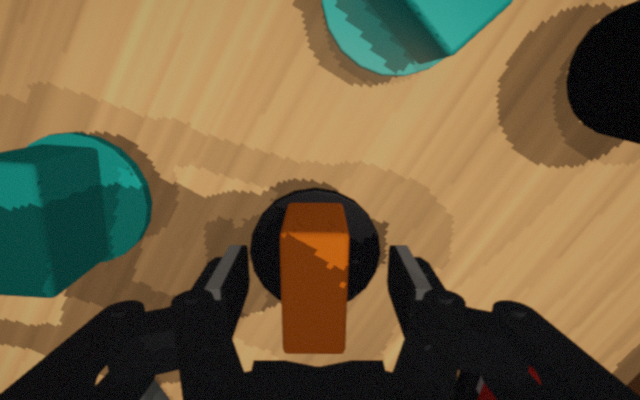

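View pics/c_sc.png

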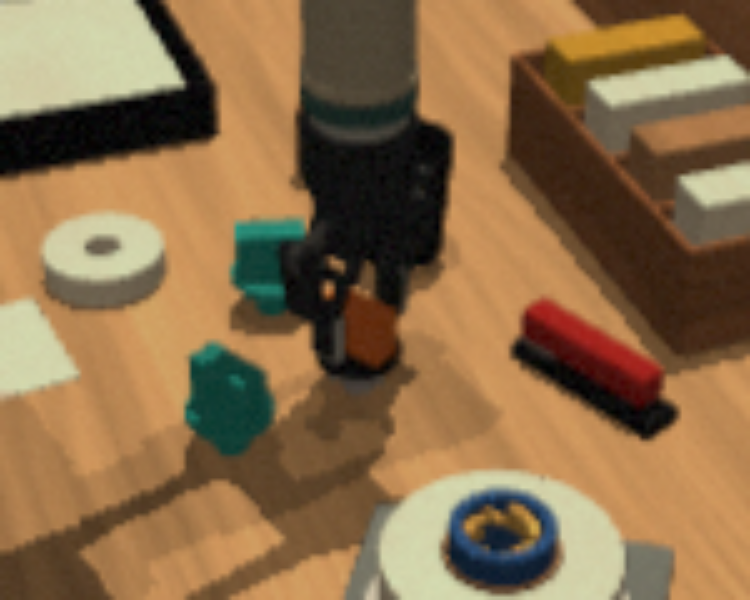

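```bash
python3 - <<'E'
from h import *
im=load('wrist','c');c=cloud(im);hsv=cv2.cvtColor(im['color'],cv2.COLOR_RGB2HSV);h,ss,v=[hsv[...,i].astype(int) for i in range(3)]
s=readout.get_state();M=rot(s['ee_rot'])
o=(h<14)&(ss>170)&(v>60)&(im['z_map']>0)&(c[...,2]<.09);o[:, :270]=0;o[:,370:]=0
p=(c[o]-s['position'])@M
print(len(p)); 
for lo,hi in((.062,.075),(.03,.062)):
    q=p[(c[o][:,2]>lo)&(c[o][:,2]<hi)]; print(len(q),np.percentile(q,[1,50,99],axis=0).round(4))
E
```

```text
8801
7451 [[-0.0325 -0.0137 -0.0262]
 [-0.0311 -0.0029 -0.0032]
 [-0.0247  0.0093  0.0222]]
1348 [[-0.0234 -0.0135 -0.0265]
 [-0.0113 -0.0014 -0.026 ]
 [ 0.0054  0.0133  0.0148]]
```

carry_out(deltas=[0, -0.03, -0.03, 0, 0, 0, 0.4, 0, 0, 0, 0, 0, 0, -1, 0, 0, 0, 0, 0, 0, -1, 0, 0, 0, 0, 0, 0, -1, 0, 0, 0, 0, 0, 0, -1, 0, 0, 0, 0, 0, 0, -1], newtons=40)

```text
clock: 4.68
position: [0.5569, 0.1803, 0.038]
ee_rot: [0.615, 0.35, 0.615, -0.349]
contact_force: [-0.4, 0.5, 5.1]
width: 0.0236
```

carry_out(deltas=[-0.3, 0, 0, 0, 0, 0, -1, -0.8, 0, 0, 0, 0, 0, -1, -0.9, 0, 0, 0, 0, 0, -1, -0.7, 0, 0, 0, 0, 0, -1, 0, -0.4, 0.75, 0, 0, 0, -1, 0, -0.4, 0.75, 0, 0, 0, -1, 0, -0.4, 0.75, 0, 0, 0, -1, 0, -0.4, 0.75, 0, 0, 0, -1, 0, -0.4, 0.75, 0, 0, 0, -1, 0, -0.4, 0.75, 0, 0, 0, -1])

```text
clock: 5.92
position: [0.5705, -0.127, 0.1985]
ee_rot: [0.614, 0.349, 0.615, -0.349]
contact_force: [0.5, -0.2, -0.6]
width: 0.0235
```

carry_out(deltas=[0, 0, 0, 0, 0, 0, -1, 0, 0, 0, 0, 0, 0, -1])

```text
clock: 6.18
position: [0.5704, -0.125, 0.1986]
ee_rot: [0.614, 0.35, 0.615, -0.349]
contact_force: [0.6, 0.7, -0.9]
width: 0.0236
```

```bash
python3 - <<'E'
from h import *
s=readout.get_state();print(s['position'],s['width'],s['contact_force'])
im=grab('wrist','d');grab('side','d');im=load('side','d')
cv2.imwrite('pics/d_sc.png',cv2.resize(im['color'][130:270,250:430],None,fx=4,fy=4)[:,:,::-1])
E
```

```text
[ 0.57039593 -0.12499561  0.19855915] 0.023579050243149057 [ 0.6379416   0.65538689 -0.91663684]
```

View pics/d_wrist.png

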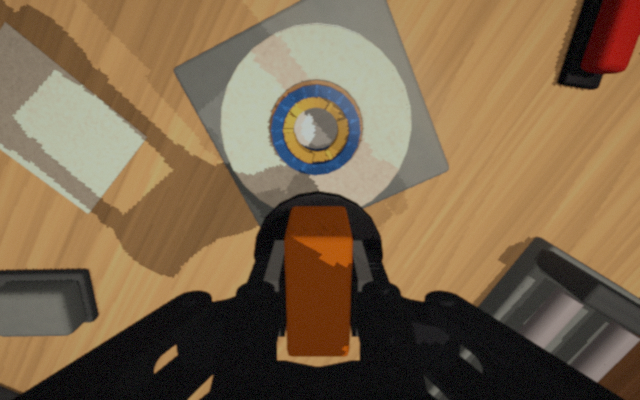

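View pics/d_sc.png

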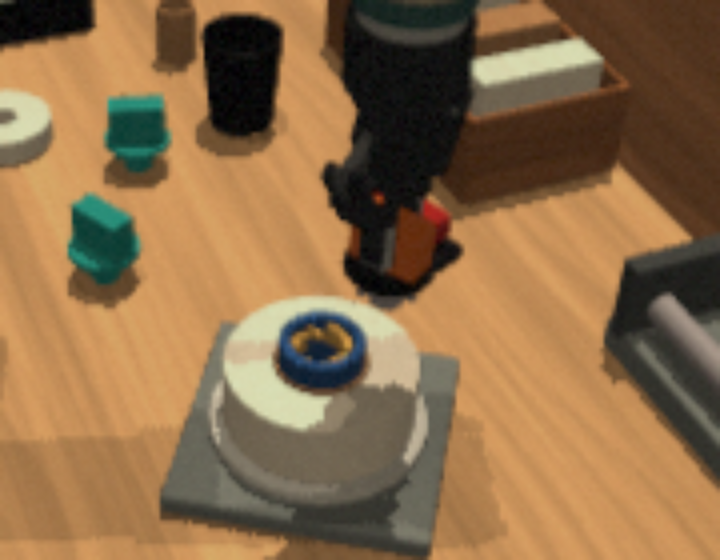

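```bash
python3 - <<'E'
from h import *
im=load('wrist','d');c=cloud(im);hsv=cv2.cvtColor(im['color'],cv2.COLOR_RGB2HSV);h,ss,v=[hsv[...,i].astype(int) for i in range(3)]
s=readout.get_state();M=rot(s['ee_rot'])
cv2.imwrite('pics/d_z.png',cv2.resize(im['color'][70:190,250:385],None,fx=5,fy=5,interpolation=cv2.INTER_CUBIC)[:,:,::-1])
b=((h>100)&(h<130)&(ss>90)&(im['z_map']>0)).astype(np.uint8);b[190:]=0;b[:,:250]=0;b[:,385:]=0
ys,xs=np.nonzero(b)
P=c[b>0];print(len(P),np.median(P[:,2]))
t=P[abs(P[:,2]-np.median(P[:,2]))<.004]
# ray-plane at .1 outer contour & ellipse
cs,_=cv2.findContours(b,0,2);k=max(cs,key=cv2.contourArea)[:,0]
R1=np.array([ray(im,u,w,.1) for u,w in k]);
def fit(p):
    A=np.c_[2*p[:,:2],np.ones(len(p))];x=np.linalg.lstsq(A,(p[:,:2]**2).sum(1),rcond=None)[0];return x[:2],np.sqrt(x[2]+x[0]**2+x[1]**2)
print('outer fit',fit(R1),cv2.minEnclosingCircle((R1[:,:2]*1000).astype(np.float32)))
cs,hr=cv2.findContours(b,cv2.RETR_CCOMP,2)
inn=max([q for q,g in zip(cs,hr[0]) if g[3]>=0],key=cv2.contourArea)[:,0]
R2=np.array([ray(im,u,w,.1) for u,w in inn]);print('inner',fit(R2))
print('cloud top mean',t.mean(0),cv2.minEnclosingCircle((t[:,:2]*1000).astype(np.float32)))
# roll
w=(abs(c[...,2]-.08)<.004)&(im['z_map']>0);w[205:]=0;w=w.astype(np.uint8)
p=c[w>0];print('roll',len(p),cv2.minEnclosingCircle((p[:,:2]*1000).astype(np.float32)))
# wing & flange in tool
o=(h<14)&(ss>170)&(v>60)&(im['z_map']>0);o[:200]=0;o[:,:270]=0;o[:,370:]=0
p=(c[o]-s['position'])@M; q=p[p[:,0]<-.024];print('wingtop tool',np.percentile(q,[1,50,99],axis=0).round(4))
f=(v<60)&(im['z_map']>0);f[:185]=0;f[245:]=0;f[:,:250]=0;f[:,390:]=0
q=(c[f]-s['position'])@M;print('flange tool',np.percentile(q,[1,50,99],axis=0).round(4));q=q[(q[:,0]>-.004)&(q[:,0]<.012)&(q[:,2]<-.01)]
q=q[:,[1,2]];hull=cv2.convexHull((q*1000).astype(np.float32))[:,0]/1000;hh=hull[hull[:,1]<-.012];print(fit(hh),cv2.minEnclosingCircle((q*1000).astype(np.float32)))
E
```

```text
2454 0.10057892803090643
outer fit (array([ 0.54518737, -0.08694036]), np.float64(0.029276205811071224)) ((545.3018188476562, -86.68930053710938), 29.883153915405273)
inner (array([ 0.54524387, -0.08621592]), np.float64(0.023064954119766428))
cloud top mean [ 0.54448025 -0.08685432  0.10055709] ((545.2456665039062, -86.73851013183594), 29.89605140686035)
roll 20934 ((545.0138549804688, -86.4306869506836), 69.93597412109375)
wingtop tool [[-0.0323 -0.0121 -0.0236]
 [-0.031  -0.001  -0.0015]
 [-0.0252  0.0109  0.0247]]
flange tool [[-0.0037 -0.0555 -0.028 ]
 [ 0.0049 -0.0027 -0.0165]
 [ 0.1806  0.0262  0.0369]]
(array([-0.00087023,  0.00071739]), np.float64(0.029291986264315437)) ((-0.5298681259155273, -10.247249603271484), 26.534194946289062)
```

View pics/d_z.png

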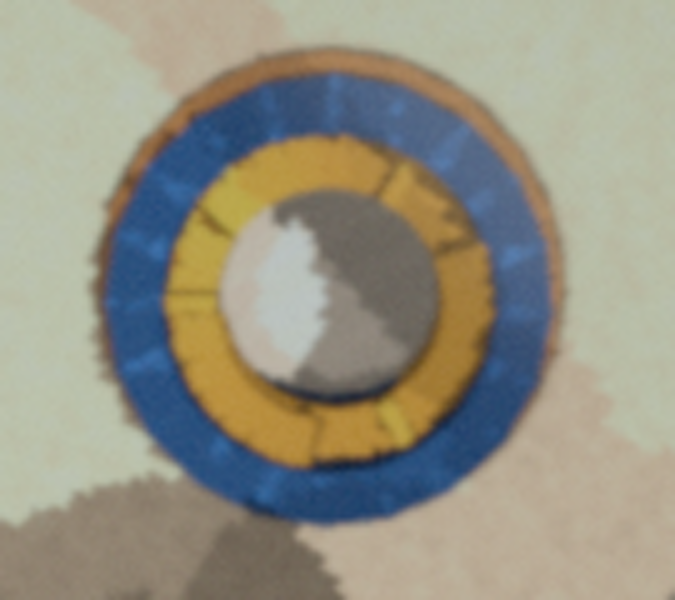

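```bash
python3 - <<'E'
from h import *
im=load('wrist','d');c=cloud(im)
s=readout.get_state();M=rot(s['ee_rot'])
d=c-np.array([.5452,-.0866,.1]);q=d@M   # tool: x down,y right,z down-image
a=np.degrees(np.arctan2(-q[...,2],q[...,1]))%360;r=np.hypot(q[...,1],q[...,2])
for lo,hi in((.0155,.018),(.018,.0205)):
  print(' '.join(f"{k}:{1000*np.median(d[...,2][(r>lo)&(r<hi)&(a>=k)&(a<k+10)&(im['z_map']>0)]):.1f}" for k in range(0,360,10)))
E
```

```text
0:-3.5 10:-2.3 20:-4.2 30:-10.4 40:-9.4 50:-5.4 60:-7.4 70:-7.5 80:-6.0 90:-5.1 100:-4.7 110:-3.8 120:-2.9 130:-2.2 140:-2.3 150:-10.9 160:-9.9 170:-9.2 180:-7.6 190:-16.1 200:-6.9 210:-7.7 220:-7.3 230:-7.0 240:-8.0 250:-3.3 260:89.6 270:91.1 280:-8.9 290:-9.0 300:-8.9 310:-8.5 320:-11.8 330:-6.4 340:-8.1 350:-5.1
0:-3.2 10:-2.2 20:-9.9 30:-10.3 40:-9.7 50:-4.9 60:-7.6 70:-7.2 80:-6.4 90:-5.4 100:-4.8 110:-3.4 120:-3.2 130:-2.2 140:-4.2 150:-10.1 160:-9.9 170:-8.0 180:-7.3 190:-7.5 200:-6.6 210:-6.6 220:-4.8 230:-4.6 240:-2.2 250:92.9 260:93.6 270:93.5 280:93.7 290:90.2 300:-8.1 310:-8.2 320:-6.9 330:-6.3 340:-5.1 350:-3.7
```

carry_out(deltas=[0, -0.01, -0.4, 0, 0, 0, -1, 0, -0.01, -0.37, 0, 0, 0, -1, 0, 0, 0, 1, 0, 0, -1, 0, 0, 0, 1, 0, 0, -1, 0, 0, 0, 1, 0, 0, -1, 0, 0, 0, 1, 0, 0, -1, 0, 0, 0, 1, 0, 0, -1, 0.5, 0, 0, 0, 0, 0, -1, 0.4, 0, 0, 0, 0, 0, -1, 0, 0, 0, 0, 0, 0, -1])

```text
clock: 7.52
position: [0.5439, -0.0841, 0.1441]
ee_rot: [0.543, 0.45, 0.547, -0.451]
contact_force: [0.8, 1.3, -2.0]
width: 0.0233
```

```bash
python3 - <<'E'
from h import *
s=readout.get_state();print(s['position'],s['contact_force'],s['moment'],s['qpos'])
grab('scene','e')
im=grab('side','e');a=cv2.resize(im['color'][180:260,290:370],None,fx=5,fy=5)
im=load('scene','e');b=cv2.resize(im['color'][140:220,244:324],None,fx=5,fy=5)
cv2.imwrite('pics/e_sc.png',np.hstack([a,b])[:,:,::-1])
E
```

```text
[ 0.54387722 -0.08412001  0.1440944 ] [ 0.79982466  1.25849707 -1.98298119] [ 0.04762345  0.02082047 -0.00957703] [-2.80161314e-01  3.04996690e-01  1.69133765e+00  4.43675366e-04
  1.15011927e+00 -4.70117508e-01]
```

View pics/e_sc.png

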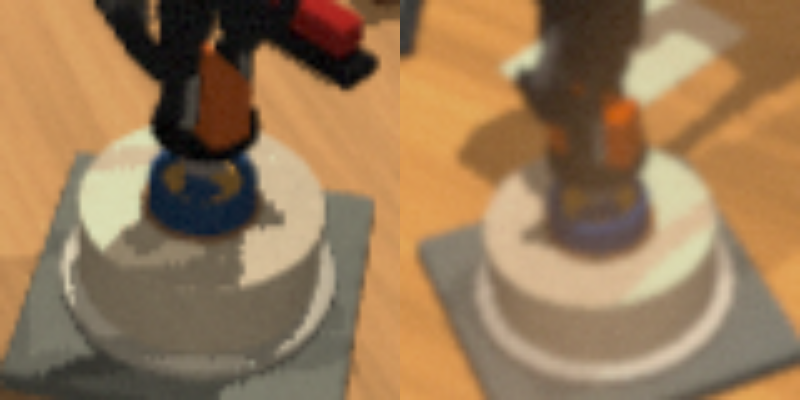

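carry_out(deltas=[0, 0.02, 0.04, 0, 0, 0, -1, 0, 0, 0, 0, 0, 0, -1])

```text
clock: 7.88
position: [0.5488, -0.0887, 0.1465]
ee_rot: [0.545, 0.451, 0.544, -0.451]
contact_force: [0.7, -0.8, -1.3]
width: 0.0233
```

```bash
python3 - <<'E'
from h import *
s=readout.get_state();print(s['position'],s['contact_force'],s['moment'],rot(s['ee_rot']).round(4))
im=grab('wrist','f')
E
```

```text
[ 0.54877516 -0.08872477  0.14654521] [ 0.74820047 -0.78461053 -1.32627684] [ 0.0524575   0.02525745 -0.03505616] [[ 2.200e-03  9.824e-01  1.869e-01]
 [-6.000e-04  1.869e-01 -9.824e-01]
 [-1.000e+00  2.100e-03  1.000e-03]]
```

View pics/f_wrist.png

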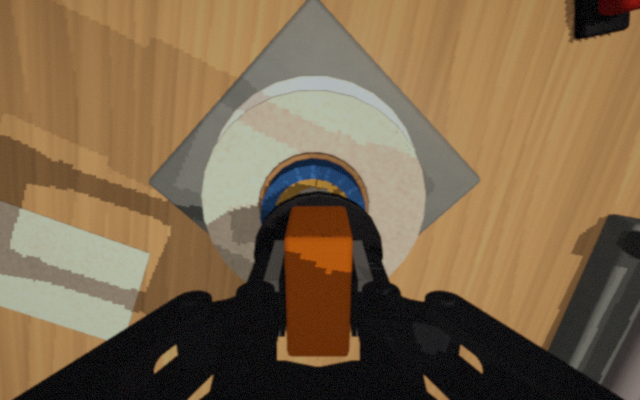

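carry_out(deltas=[0, 0, 0, 0, 0, 0, -1, 0, 0, 0, 0, 0, 0, -1])

```text
clock: 8.18
position: [0.548, -0.0886, 0.1455]
ee_rot: [0.545, 0.451, 0.545, -0.451]
contact_force: [-0.1, -0.2, -0.9]
width: 0.0239
```

carry_out(deltas=[0, -0.03, -0.045, 0, 0, 0, -1, 0.1, 0, 0, 0, 0, 0, -1, 0, 0, 0, 0, 0, 0, -1, 0, 0, 0, 0, 0, 0, -1])

```text
clock: 8.68
position: [0.5457, -0.0862, 0.1393]
ee_rot: [0.545, 0.451, 0.545, -0.451]
contact_force: [0.1, 0.2, -1.1]
width: 0.0231
```

```bash
python3 - <<'E'
from h import *
s=readout.get_state();print(s['clock'],s['position'],s['qd'].round(4));M=rot(s['ee_rot'])
im=grab('wrist','g');s=readout.get_state();print(s['clock'],s['position'])
c=cloud(im);hsv=cv2.cvtColor(im['color'],cv2.COLOR_RGB2HSV);h,ss,v=[hsv[...,i].astype(int) for i in range(3)]
# roll circle in tool frame from the wrist image
w=(abs(c[...,2]-.08)<.004)&(im['z_map']>0)&(ss<90)&(v>70);w=w.astype(np.uint8)
w[260:]=0
n,l,st,_=cv2.connectedComponentsWithStats(w);k=1+st[1:,4].argmax();p=(c[l==k]-s['position'])@M
hull=cv2.convexHull((p[:,1:]*1000).astype(np.float32))[:,0]
hull=hull[hull[:,1]<10]
def fit(p):
    A=np.c_[2*p,np.ones(len(p))];x=np.linalg.lstsq(A,(p**2).sum(1),rcond=None)[0];return x[:2],np.sqrt(x[2]+x[0]**2+x[1]**2)
print('roll in tool yz mm',fit(hull),len(hull))
b=((h>100)&(h<130)&(ss>90)&(im['z_map']>0));b[:120]=0;b[230:]=0;b[:,:250]=0;b[:,385:]=0
p=(c[b]-s['position'])@M;print(len(p));hull=cv2.convexHull((p[:,1:]*1000).astype(np.float32))[:,0];print(hull.min(0),hull.max(0));hh=hull[hull[:,1]<-5];print('hub tool',fit(hh))
o=(h<14)&(ss>170)&(v>60)&(im['z_map']>0);o[:200]=0;o[:,:270]=0;o[:,370:]=0
p=(c[o]-s['position'])@M; q=p[p[:,0]<-.024];print('wingtop tool',np.percentile(q,[1,50,99],axis=0).round(4))
E
```

```text
8.675 [ 0.54567153 -0.08615825  0.13931336] [ 0.0001 -0.0009 -0.0054 -0.0012  0.0002  0.0006]
8.725 [ 0.54575708 -0.08620241  0.13944068]
roll in tool yz mm (array([-0.55029815,  0.04246534]), np.float64(69.4940400257313)) 45
2065
[-29.041643 -30.35869 ] [28.289774  -6.9968762]
hub tool (array([-0.43545954, -0.94939251]), np.float64(29.42477702692465))
wingtop tool [[-0.0328 -0.0116 -0.0242]
 [-0.0314 -0.0004 -0.0018]
 [-0.0252  0.0114  0.024 ]]
```

carry_out(deltas=[0.1, 0, 0, 0, 0, 0, -1, 0.08, 0, 0, 0, 0, 0, -1, 0, 0, 0, 0, 0, 0, -1])

```text
clock: 9.1
position: [0.5452, -0.086, 0.128]
ee_rot: [0.544, 0.451, 0.545, -0.451]
contact_force: [0.6, -0.1, -2.1]
width: 0.0235
```

carry_out(deltas=[0.03, 0, 0, 0, 0, 0, -1, 0.03, 0, 0, 0, 0, 0, -1])

```text
clock: 9.35
position: [0.5458, -0.0862, 0.1251]
ee_rot: [0.545, 0.451, 0.545, -0.451]
contact_force: [-0.1, -0.4, -1.0]
width: 0.0234
```

carry_out(deltas=[0.025, 0, 0, 0, 0, 0, -1, 0, 0, 0, 0, 0, 0, -1])

```text
clock: 9.6
position: [0.5459, -0.0862, 0.1249]
ee_rot: [0.545, 0.451, 0.544, -0.451]
contact_force: [-1.6, 0.6, 5.9]
width: 0.0233
```

carry_out(deltas=[0.02, 0, 0, 0, 0, 0, -1, 0, 0, 0, 0, 0, 0, -1])

```text
clock: 9.85
position: [0.5459, -0.0862, 0.1248]
ee_rot: [0.545, 0.451, 0.544, -0.451]
contact_force: [-3.3, 1.2, 12.8]
width: 0.0235
```

carry_out(deltas=[0.02, 0, 0, 0, 0, 0, -1, 0, 0, 0, 0, 0, 0, -1])

```text
clock: 10.1
position: [0.546, -0.0862, 0.1247]
ee_rot: [0.546, 0.451, 0.544, -0.451]
contact_force: [-3.8, 1.3, 18.2]
width: 0.0236
```

carry_out(deltas=[-0.03, 0, 0, -0.5, 0, 0, -1, 0, 0, 0, -0.75, 0, 0, -1, 0, 0, 0, -0.75, 0, 0, -1, 0, 0, 0, 0, 0, 0, -1])

```text
clock: 10.6
position: [0.5456, -0.0859, 0.1253]
ee_rot: [0.575, 0.412, 0.575, -0.411]
contact_force: [-3.5, 0.9, 11.6]
width: 0.0235
```

carry_out(deltas=[0, 0, 0, -0.75, 0, 0, -1, 0, 0, 0, -0.75, 0, 0, -1])

```text
clock: 10.85
position: [0.5457, -0.086, 0.1255]
ee_rot: [0.596, 0.381, 0.595, -0.381]
contact_force: [-4.0, 1.3, 13.4]
width: 0.0231
```

carry_out(deltas=[-0.01, 0, 0, -0.75, 0, 0, -1, 0, 0, 0, -0.5, 0, 0, -1])

```text
clock: 11.1
position: [0.5466, -0.0866, 0.1254]
ee_rot: [0.613, 0.355, 0.611, -0.354]
contact_force: [-1.0, -0.8, 6.2]
width: 0.0232
```

carry_out(deltas=[0, 0, 0, -0.75, 0, 0, -1, 0, 0, 0, -0.5, 0, 0, -1])

```text
clock: 11.35
position: [0.5465, -0.0867, 0.1252]
ee_rot: [0.628, 0.328, 0.626, -0.327]
contact_force: [-1.1, -0.6, 5.6]
width: 0.0234
```

```bash
python3 - <<'E'
from h import *
s=readout.get_state();M=rot(s['ee_rot']);print(np.degrees(np.arctan2(M[1,1],M[0,1])),s['position'],s['contact_force'],s['moment'],s['qpos'][5])
E
```

```text
34.82279870238787 [ 0.54645392 -0.0866722   0.12522982] [-1.09750014 -0.5945205   5.5642068 ] [-0.01272022  0.1865882  -0.02921943] -0.8905467603609303
```

carry_out(deltas=[0.01, 0, 0, -0.75, 0, 0, -1, 0, 0, 0, -0.5, 0, 0, -1])

```text
clock: 11.6
position: [0.5457, -0.0862, 0.123]
ee_rot: [0.641, 0.3, 0.64, -0.3]
contact_force: [0.1, -0.1, -2.7]
width: 0.0233
```

carry_out(deltas=[0, 0, 0, -0.75, 0, 0, -1, 0, 0, 0, -0.5, 0, 0, -1])

```text
clock: 11.85
position: [0.5457, -0.0862, 0.1229]
ee_rot: [0.653, 0.271, 0.653, -0.271]
contact_force: [0.0, 0.4, -1.4]
width: 0.0233
```

```bash
python3 - <<'E'
from h import *
s=readout.get_state();M=rot(s['ee_rot']);print(np.degrees(np.arctan2(M[1,1],M[0,1])),s['position'],s['contact_force'],s['moment'],s['qpos'][5])
im=grab('side','i');a=cv2.resize(im['color'][180:260,290:370],None,fx=5,fy=5)
im=grab('wrist','i');b=cv2.resize(im['color'][130:270,250:390],(400,400))
cv2.imwrite('pics/i_sc.png',np.hstack([a,b])[:,:,::-1])
E
```

```text
44.85689436511814 [ 0.5456875  -0.08616384  0.12286854] [ 0.03474723  0.43844609 -1.44395259] [ 0.03614256  0.02653365 -0.0187594 ] -1.0655971322375657
```

View pics/i_sc.png

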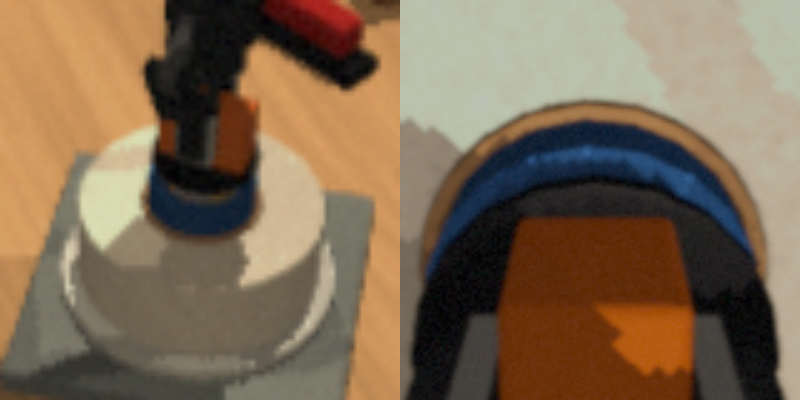

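carry_out(deltas=[0.035, 0, 0, 0, 0, 0, -1, 0, 0, 0, 0, 0, 0, -1])

```text
clock: 12.2
position: [0.5455, -0.0861, 0.1206]
ee_rot: [0.653, 0.272, 0.653, -0.272]
contact_force: [-0.1, -0.2, -1.9]
width: 0.0235
```

carry_out(deltas=[0.035, 0, 0, 0, 0, 0, -1, 0, 0, 0, 0, 0, 0, -1])

```text
clock: 12.45
position: [0.5455, -0.0861, 0.1185]
ee_rot: [0.653, 0.272, 0.653, -0.272]
contact_force: [-0.2, 0.0, -1.4]
width: 0.0235
```

carry_out(deltas=[0.025, 0, 0, 0, 0, 0, -1, 0, 0, 0, 0, 0, 0, -1])

```text
clock: 12.7
position: [0.5457, -0.0862, 0.1178]
ee_rot: [0.653, 0.272, 0.653, -0.272]
contact_force: [-1.7, -0.2, 3.6]
width: 0.0234
```

carry_out(deltas=[0, 0, 0, 0.5, 0, 0, -1, 0.005, 0, 0, 1, 0, 0, -1, 0.006, 0, 0, 1, 0, 0, -1, 0.006, 0, 0, 1, 0, 0, -1])

```text
clock: 13.2
position: [0.5464, -0.086, 0.1167]
ee_rot: [0.615, 0.351, 0.614, -0.35]
contact_force: [-1.0, 0.2, 2.6]
width: 0.0236
```

```bash
cat >st.py <<'E'
from h import *
s=readout.get_state();M=rot(s['ee_rot']);print(s['clock'],'yaw',np.degrees(np.arctan2(M[1,1],M[0,1])).round(2),s['position'].round(4),s['contact_force'].round(2),s['moment'].round(3),s['qpos'][5].round(3),s['width'].round(4))
E
python3 st.py
```

```text
Traceback (most recent call last):
  File "st.py", line 2, in <module>
    s=readout.get_state();M=rot(s['ee_rot']);print(s['clock'],'yaw',np.degrees(np.arctan2(M[1,1],M[0,1])).round(2),s['position'].round(4),s['contact_force'].round(2),s['moment'].round(3),s['qpos'][5].round(3),s['width'].round(4))
                                                                                                                                                                                                                 ^^^^^^^^^^^^^^^^
AttributeError: 'float' object has no attribute 'round'
```

Turning and sinking as expected (14° gave 1.1 mm).

carry_out(deltas=[0.006, 0, 0, 1, 0, 0, -1, 0.006, 0, 0, 1, 0, 0, -1, 0.006, 0, 0, 1, 0, 0, -1, 0.006, 0, 0, 1, 0, 0, -1])

```text
clock: 13.7
position: [0.5467, -0.086, 0.1154]
ee_rot: [0.56, 0.433, 0.559, -0.432]
contact_force: [-0.2, 1.0, 3.8]
width: 0.0231
```

```bash
sed -i "s/,s\['width'\].round(4)//" st.py; python3 st.py
```

```text
13.7 yaw 14.57 [ 0.5467 -0.086   0.1154] [-0.17  1.02  3.79] [ 0.136 -0.04   0.011] -0.537
```

carry_out(deltas=[0.006, 0, 0, 1, 0, 0, -1, 0.006, 0, 0, 1, 0, 0, -1, 0.006, 0, 0, 1, 0, 0, -1, 0.006, 0, 0, 1, 0, 0, -1, 0.006, 0, 0, 1, 0, 0, -1])

```text
clock: 14.32
position: [0.547, -0.0862, 0.1138]
ee_rot: [0.477, 0.524, 0.475, -0.522]
contact_force: [0.4, 0.8, 3.8]
width: 0.0237
```

```bash
python3 st.py
```

```text
14.325 yaw -5.43 [ 0.547  -0.0862  0.1138] [0.45 0.85 3.8 ] [ 0.113 -0.075  0.004] -0.188
```

carry_out(deltas=[0.006, 0, 0, 1, 0, 0, -1, 0.006, 0, 0, 1, 0, 0, -1, 0.006, 0, 0, 1, 0, 0, -1, 0.006, 0, 0, 1, 0, 0, -1])

```text
clock: 14.82
position: [0.5472, -0.0863, 0.1125]
ee_rot: [0.399, 0.585, 0.397, -0.583]
contact_force: [0.4, 0.5, 3.3]
width: 0.0231
```

```bash
python3 st.py
```

```text
14.825 yaw -21.43 [ 0.5472 -0.0863  0.1125] [0.35 0.53 3.29] [ 0.097 -0.063  0.04 ] 0.091
```

carry_out(deltas=[0.006, 0, 0, 1, 0, 0, -1, 0.006, 0, 0, 1, 0, 0, -1, 0.006, 0, 0, 1, 0, 0, -1])

```text
clock: 15.2
position: [0.5474, -0.0865, 0.1115]
ee_rot: [0.336, 0.624, 0.334, -0.622]
contact_force: [1.4, -0.2, 5.0]
width: 0.0235
```

```bash
python3 st.py
```

```text
15.2 yaw -33.42 [ 0.5474 -0.0865  0.1115] [ 1.38 -0.2   4.97] [-0.104 -0.132  0.032] 0.301
```

carry_out(deltas=[0.006, 0, 0, 1, 0, 0, -1, 0.003, 0, 0, 1, 0, 0, -1])

```text
clock: 15.45
position: [0.5471, -0.087, 0.1111]
ee_rot: [0.292, 0.645, 0.29, -0.644]
contact_force: [-0.0, -2.7, 6.0]
width: 0.0234
```

```bash
python3 st.py
```

```text
15.45 yaw -41.39 [ 0.5471 -0.087   0.1111] [-0.02 -2.68  5.96] [-0.166  0.267  0.107] 0.44
```

carry_out(deltas=[0, 0, 0, 1, 0, 0, -1, 0, 0, 0, 1, 0, 0, -1])

```text
clock: 15.7
position: [0.5463, -0.0873, 0.1111]
ee_rot: [0.246, 0.663, 0.245, -0.663]
contact_force: [-2.0, -2.2, 5.6]
width: 0.0238
```

```bash
python3 st.py
```

```text
15.7 yaw -49.38 [ 0.5463 -0.0873  0.1111] [-1.95 -2.19  5.63] [-0.226  0.427  0.089] 0.58
```

carry_out(deltas=[0, 0, 0, 1, 0, 0, -1, 0, 0, 0, 1, 0, 0, -1])

```text
clock: 15.95
position: [0.5459, -0.0871, 0.111]
ee_rot: [0.199, 0.679, 0.198, -0.679]
contact_force: [-2.7, -2.5, 7.0]
width: 0.0232
```

```bash
python3 st.py
```

```text
15.95 yaw -57.38 [ 0.5459 -0.0871  0.111 ] [-2.71 -2.46  6.96] [-0.129  0.552  0.115] 0.719
```

carry_out(deltas=[0, 0, 0, 1, 0, 0, -1, 0, 0, 0, 1, 0, 0, -1])

```text
clock: 16.2
position: [0.5463, -0.0865, 0.111]
ee_rot: [0.151, 0.691, 0.15, -0.69]
contact_force: [0.3, 0.2, 5.4]
width: 0.0234
```

```bash
python3 st.py
python3 - <<'E'
from h import *
im=grab('side','k');a=cv2.resize(im['color'][180:260,290:370],None,fx=5,fy=5)
im=grab('wrist','k');b=cv2.resize(im['color'][130:270,250:390],(400,400))
cv2.imwrite('pics/k_sc.png',np.hstack([a,b])[:,:,::-1])
E
```

```text
16.2 yaw -65.38 [ 0.5463 -0.0865  0.111 ] [0.32 0.16 5.39] [0.264 0.333 0.379] 0.858
```

View pics/k_sc.png

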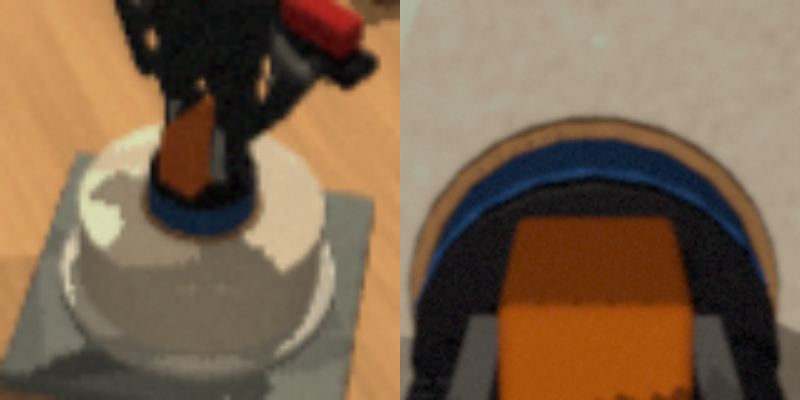

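carry_out(deltas=[0, 0, 0, 1, 0, 0, -1, 0, 0, 0, 0, 0, 0, -1])

```text
clock: 16.55
position: [0.5466, -0.0864, 0.1109]
ee_rot: [0.128, 0.696, 0.127, -0.695]
contact_force: [-0.6, 0.7, 6.4]
width: 0.0235
```

```bash
python3 st.py
```

```text
16.55 yaw -69.18 [ 0.5466 -0.0864  0.1109] [-0.64  0.66  6.4 ] [0.219 0.24  0.598] 0.925
```

carry_out(deltas=[0, 0, 0, 0.75, 0, 0, -1, 0, 0, 0, 0, 0, 0, -1])

```text
clock: 16.8
position: [0.5468, -0.0865, 0.1109]
ee_rot: [0.111, 0.699, 0.11, -0.698]
contact_force: [0.2, 0.4, 5.7]
width: 0.0234
```

```bash
python3 st.py
```

```text
16.8 yaw -72.07 [ 0.5468 -0.0865  0.1109] [0.15 0.4  5.7 ] [0.207 0.111 1.183] 0.976
```

carry_out(deltas=[-0.01, 0, 0, 0, 0, 0, -1, 0, 0, 0, 0, 0, 0, 0.4, 0, 0, 0, 0, 0, 0, 0.4, 0, 0, 0, 0, 0, 0, 0.4, 0, 0, 0, 0, 0, 0, 0.4])

```text
clock: 17.42
position: [0.5456, -0.0862, 0.1104]
ee_rot: [-0.109, -0.699, -0.109, 0.699]
contact_force: [-0.1, 0.0, -0.1]
width: 0.0598
```

carry_out(deltas=[-0.2, 0, 0, 0, 0, 0, 0.4, -0.6, 0, 0, 0, 0, 0, 0.4, -0.8, 0, 0, 0, 0, 0, 0.4, -0.6, 0, 0.5, 0, 0, 0, 0.4, 0, 0, 0.6, 0, 0, 0, 0.4, 0, 0, 0, 0, 0, 0, 0.4])

```text
clock: 18.18
position: [0.4811, -0.1066, 0.2442]
ee_rot: [0.109, 0.699, 0.108, -0.698]
contact_force: [-0.2, -0.1, -0.1]
width: 0.0594
```

```bash
python3 st.py
python3 - <<'E'
from h import *
for n in('side','scene','wrist'):
    im=grab(n,'z')
a=cv2.resize(load('side','z')['color'][180:260,290:370],None,fx=5,fy=5)
b=cv2.resize(load('scene','z')['color'][140:220,244:324],None,fx=5,fy=5)
cv2.imwrite('pics/z_sc.png',np.hstack([a,b])[:,:,::-1])
im=load('wrist','z');c=cloud(im);hsv=cv2.cvtColor(im['color'],cv2.COLOR_RGB2HSV);h,ss,v=[hsv[...,i].astype(int) for i in range(3)]
ok=(im['z_map']>0)&(np.hypot(c[...,0]-.5457,c[...,1]+.0864)<.04)
r=np.hypot(c[...,0]-.5457,c[...,1]+.0864)
p=c[ok&(h<14)&(ss>170)&(c[...,2]>.13)];print('wing top z',np.median(p[:,2]),p.mean(0),cv2.minAreaRect((p[:,:2]*1000).astype(np.float32)))
f=ok&(v<60)&(abs(c[...,2]-.105)<.012);p=c[f];print('flange',len(p),np.percentile(p[:,2],[5,25,50,75,95]),cv2.minEnclosingCircle((p[:,:2]*1000).astype(np.float32)))
q=p-p.mean(0);print('flange normal',np.linalg.svd(q,full_matrices=False)[2][2])
E
```

```text
18.175 yaw -72.31 [ 0.4811 -0.1066  0.2442] [-0.17 -0.13 -0.1 ] [ 0.034 -0.006 -0.02 ] 0.903
wing top z 0.1425382293627418 [ 0.54455688 -0.08729784  0.14252598] ((545.0321655273438, -86.47007751464844), (49.566925048828125, 23.992727279663086), 19.488971710205078)
flange 849 [0.10544841 0.10618065 0.10659863 0.1070755  0.10778245] ((543.5325927734375, -86.29682922363281), 28.678974151611328)
flange normal [ 2.09149873e-04 -2.86287181e-03 -9.99995880e-01]
```

View pics/z_sc.png

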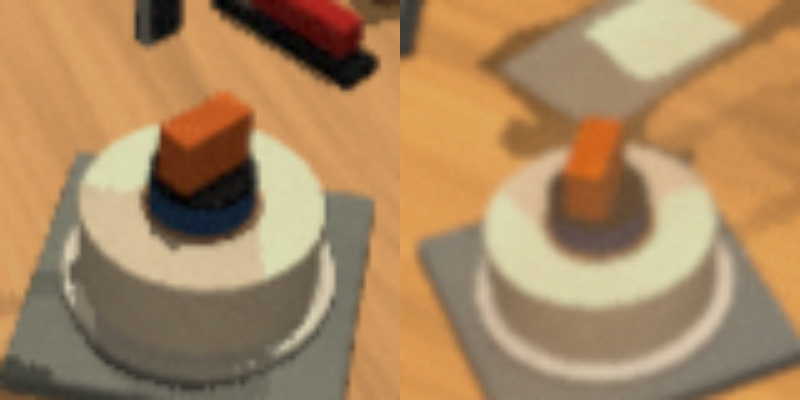

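View pics/z_scene.png

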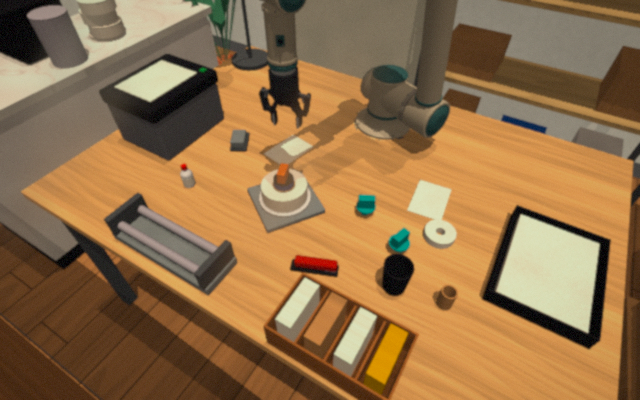

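The screw is seated: wing top at 142.5 mm (142 expected) and flange top at 106.6 mm (106 expected), level. The wrist camera reads about 0.5 mm high, since it measured the hub top at 100.6 mm. The bystanders sit at the same pixels as before.

```bash
python3 -c "
from rig import job
print(job.sign_off())"
```

```text
the job is handed in; nothing more can be done
None
```

The orange-winged screw is locked in the blue hub with its black flange flush, and the job was handed in at about 18 s. I stood the screw in the mouth and turned it about 34° anticlockwise until it dropped into the thread start. I lowered it to 6.8 mm above the mouth, ran it about 117° clockwise until the flange was home and tight, then let go and backed off.

**Last checks:**
- **Seating:** the wing top is at 142.5 mm and the flange top at 106.6 mm, against 142 and 106 expected. The wrist camera read the hub top 0.6 mm high, so these agree. The flange is level to within 0.2°.
- **Force:** pressure was mostly 3–13 N, with one brief peak of 18 N at first touch, which I backed off at once. The final tightening torque was about 1.2 N m.
- **Surroundings:** by eye in the scene picture, both turquoise look-alikes and the other things on the desk are where they were. The gripper is clear of everything.

**Disagreements:** the scene and side cameras put the hub 1–3 mm away from the wrist view. I settled on a point near the wrist value, and the lugs went into the bore without touching the rim.

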